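# Kit out the tray for the next small cask

### The arm

A 7-joint arm with a two-finger parallel gripper is mounted at the origin on the work surface. World frame = base frame: x ahead of the robot, y to its left, z up, the work surface at z = 0. Lengths are in m, angles in rad, forces in N, time in s.
With the tool pointing down it reaches from about 0.35 to 0.775 m from the base axis. Payload 3.1 kg.
Tool frame: the origin (TCP) lies on the centre line of the jaws, within the pads' length; the fingertips stand 11 mm ahead of it and the grasp point (between the pads) lies 8 mm behind it; z points along the fingers, y is the line along which they close (so a half turn about z gives the same grasp; the last joint's range is limited). The gripper opens to 85 mm and grips with 20 to 120 N. Pads are 22 mm wide; open, the fingers measure 114 mm over their backs; the gripper's body (76 mm by 85 mm) begins 54 mm behind the grasp point. The pads swing forward as they close: fully open they stand 13 mm farther back than shut.
Start: joints at [1.279, 0.311, 0.014, 1.512, -0.004, 1.319, -0.027], TCP at [0.136, -0.533, 0.216] pointing down, gripper open.
Joint ranges: [-2.7, 2.7], [-0.3, 1.91], [-1.27, 1.3], [0.12, 2.57], [-1.44, 4.58], [0.2, 2.03], [-3.05, 3.05]. Speed limits (rad/s): [2.79, 2.79, 3.14, 3.14, 3.14, 3.14, 3.14].

### API

Orientations are given as a unit quaternion [w, x, y, z].
In Python, from rig import env gives the robot as it stands.
- The arm moves only by the tool jog_arm, never from a script. Its argument "steps" is text: rows parted by semicolons, each of 7 numbers parted by spaces: the shift along the tool's x, y, z in mm, then the turn, a rotation vector about the tool's x, y, z in rad, then the closure, from -1 (fully open) to 1 (shut). A call has 1 to 20 rows; each row shifts and turns the commanded pose from where the row before left it, along the tool's axes as they then stand; what a row does not reach is not made up. A row lasts 1/8 s, in which the tool goes at most 62.5 mm and 10.7 degrees, less where a joint would pass 70% of its speed; a pose out of reach is approached as far as the arm can. A call is refused whole if a number of a shift passes 62.5 or a number of a turn 0.188, either way. A call with a gripper value outside its range is refused whole. The fingers move at their own pace and stop on an object; "squeeze" is the grip in N (left out, the last holds). Time passes only in rows, so rows that do not move let the fingers close. It gives the time, the measured TCP pose, the force, the opening and the grip force at its end, in the units of the state.
- env.get_obs(): the state, without advancing time (a new reading comes with each control period).
- env.grab_frame(name): name is "scene" or "side" or "wrist"; returns (picture, depth): 480x640x3 uint8, red, green, blue; 480x640 float32, m along the optical axis (not along the pixel's ray), 0 where there is no reading.
- env.camera_model(name): a dict with "fx", "fy", "cx", "cy" (pixels), "position" and "orientation" of the camera in the world. Camera axes: x right, y up, looking along -z (the intrinsics and any distortion apply to the point x, -y, -z); pixel columns grow to the right and rows downward; lengths in m; the calibration is good to about 2 mm. A picture is of the moment at which its call begins: read the wrist's pose just before it. camera_model takes no time and is no camera call; for the wrist camera it gives the pose at the moment of the call.
- env.job_done(): hands the job in; it is judged then, once.
Trained networks look in the newest picture that a camera, given by its name, has taken for a name from the list of things; names that differ only in an ending like _2 or _b are one class to them, and where a whole thing is asked for, a point or a joint stands for the part that bears it (a point fixed in the world has none). Each returns a list of dicts, best first, with "score" (0 to 1); they miss things now and then, are a little off and sometimes report something else, mostly with a low value. They report only what shows in the picture. A call takes as long as a camera call. They do not tell look-alikes from the thing itself.
- env.boxes_of(camera, label): "position" ([column, row] in pixels, amid what is visible of it).
- env.regions_of(camera, label): "pixels" (480x640 bool, what is visible of it) and "position" ([column, row] in pixels, amid what is visible of it).
The state is a dict: "t": time; "q": joint angles; "joint_vel": joint speeds; "effort": joint torques, N m; "position": TCP position; "tool_rot": TCP orientation; "wrist_force": force on the tool from outside, world axes, zero at the start; "wrist_torque": the same for the moment, N m; "grip_width": finger opening in m; "finger_force": force on a finger pad.
Only numpy, scipy, OpenCV 4.12 (cv2) and the standard library are available. Lean on these libraries where they do the work, as an engineer would, in place of code of your own. Each camera call takes 0.05 s, during which the arm holds its last target. There are 200 camera calls.

### The job

Gather the parts for the next gift cask into the wooden tray, each in its own nest: the charred stave flat in the long red-lined recess, the wooden tap upright on its foot, key on top, lengthwise in the blue-lined recess, the pale wooden bung standing narrow end down inside the wooden ring, and the steel hoop lying flat over the brass post. Leave the pale uncharred stave and the black rubber bung where they are.

Things in the scene. Friction and masses are not known exactly. Their poses are not given: they have to be found in the camera images.
- charred_stave: Charred stave: a wooden slat with a black burnt top face and brown ends, 120 x 34 x 16 mm, about 60 g, lying flat on the table. Origin: centre of the underside; x along its length, z up.
- tap: Brown wooden cask tap standing on its flat middle block (44 long x 26 wide x 28 mm high; grip across the 26). A round stem reaches to x = +56 mm, a brass-ended spout to -38 mm, both under 22 mm wide and clear of the table. A brass T-key on the block, 34 mm along x, 10 mm wide, tops out at 51 mm. About 90 g. Origin: centre of the block's underside; x along the tap, z up.
- wood_bung: Pale wooden bung, a slightly tapered plug, 35 mm across the top, 31 mm across the foot, 40 mm tall, standing upright on its narrower end. Origin: centre of the underside; z up. About 40 g.
- hoop: Plain steel hoop: a bare metal ring lying flat, 64 mm outside, 54 mm inside diameter, 24 mm tall, about 110 g. Origin: centre of the underside, in the empty middle; z up.
- pale_stave: Look-alike, not to be moved: a stave of the same shape as the charred one (120 x 34 x 16 mm) but pale, unburnt wood all over. Origin: centre of the underside; x along its length.
- rubber_bung: Look-alike, not to be moved: a black rubber bung of the same shape as the wooden one, 35 mm across the top, 31 mm across the foot, 40 mm tall, standing upright on its narrower end. Origin: centre of the underside; z up. 
- stave_nest: Fixed nest, a plywood board 140 x 80 x 6 mm, one of four set 2 x 2 in a dark wooden tray (180 x 300 mm, floor 6, rim 16 mm above the table). Origin: centre of the underside, 6 mm above the table; x along the 140 mm. Parts rest on its top, 6 mm above the origin. It has a long red-lined recess, 136 x 56 mm, centred on the board, its border 4 mm high.
- tap_nest: Fixed nest, a plywood board 140 x 80 x 6 mm, one of four set 2 x 2 in a dark wooden tray (180 x 300 mm, floor 6, rim 16 mm above the table). Origin: centre of the underside, 6 mm above the table; x along the 140 mm. Parts rest on its top, 6 mm above the origin. It has a shorter blue-lined recess, 116 x 50 mm, centred on the board, its border 4 mm high. Block to the middle, stem either way.
- bung_nest: Fixed nest, a plywood board 140 x 80 x 6 mm, one of four set 2 x 2 in a dark wooden tray (180 x 300 mm, floor 6, rim 16 mm above the table). Origin: centre of the underside, 6 mm above the table; x along the 140 mm. Parts rest on its top, 6 mm above the origin. It carries, at its centre, a pale wooden ring, 54 mm inside, 64 mm outside, standing 10 mm above the board's top.
- hoop_nest: Fixed nest, a plywood board 140 x 80 x 6 mm, one of four set 2 x 2 in a dark wooden tray (180 x 300 mm, floor 6, rim 16 mm above the table). Origin: centre of the underside, 6 mm above the table; x along the 140 mm. Parts rest on its top, 6 mm above the origin. It carries, at its centre, a brass post 28 mm in diameter, standing 20 mm above the board's top.
Things that resemble listed ones, but are neither listed nor needed, are in the scene too. Several things look just like the tap: the one meant starts farthest to the robot's left. Several things look just like the hoop: the one meant starts nearest to the robot's base.

How it is judged:
At the end, for the whole second after the job is handed in: Stave and tap lie in their recesses (centres within 13 mm (tap 22 mm) along, 15 mm across, 0.3 rad), bung in its ring and hoop round its post (within 15 mm), each on its nest's floor (2.5 mm), tilt under 0.12 rad, at rest; pale stave and rubber bung within 25 mm of their starts (x of charred_stave in the frame of stave_nest between -0.013 and 0.013 m and y of charred_stave in the frame of stave_nest between -0.015 and 0.015 m and z of charred_stave in the frame of stave_nest between 0.003 and 0.0085 m and linear speed of each of charred_stave, tap, wood_bung, hoop below 0.02 m/s and angle between each of charred_stave, tap, wood_bung, hoop's own z axis and vertical below 0.12 rad and angle between the x axis of charred_stave and the x axis of stave_nest, either way round below 0.3 rad and x of tap in the frame of tap_nest between -0.022 and 0.022 m and y of tap in the frame of tap_nest between -0.015 and 0.015 m and z of tap in the frame of tap_nest between 0.003 and 0.0085 m and angle between the x axis of tap and the x axis of tap_nest, either way round below 0.3 rad and horizontal distance between wood_bung and bung_nest below 0.015 m and z of wood_bung in the frame of bung_nest between 0.003 and 0.0085 m and horizontal distance between hoop and hoop_nest below 0.015 m and z of hoop in the frame of hoop_nest between 0.003 and 0.0085 m and distance of each of pale_stave, rubber_bung from where it was at the start of the episode below 0.025 m); the robot touches nothing.
It fails at once if the pale stave is moved by more than 25 mm (distance of pale_stave from where it was at the start of the episode above 0.025 m).
It fails at once if the rubber bung is moved by more than 25 mm (distance of rubber_bung from where it was at the start of the episode above 0.025 m).
It also fails if it takes over 99 s, if anything falls off the work surface, if the arm or the gripper's body presses on something with over 40 N, if the wrist force passes 120 N, or if a joint passes its speed limit or range.

## Working session

There is one attempt and no reset: what is moved stays moved. The work goes in short steps, Python scripts to look and compute and a tool call to move; the robot and the scene stay as the last step left them, time stands still between calls to the robot, and variables do not carry over. Pictures are saved under pics/ and viewed, at most 14 in all, crops included, and the job is handed in when it is done.

Besides the shell and the picture viewer there is one more tool, called after "Emit:" by a JSON object that holds its "api" and its "payload". jog_arm: Moves the arm, as the interface text tells. Its arguments: {"type":"object","properties":{"steps":{"type":"string"},"squeeze":{"type":"number"}},"required":["steps"]}

```bash
mkdir -p pics; ls; python3 - <<'E'
from rig import env
import cv2
for n in("scene","side"):
    p,d=env.grab_frame(n); cv2.imwrite(f"pics/{n}0.png",p[:,:,::-1])
    print(n,env.camera_model(n))
o=env.get_obs(); print({k:o[k] for k in("t","position","tool_rot","grip_width")})
E
```

```text
pics
scene {'fx': 523.9500801079373, 'fy': 523.9500801079373, 'cx': 317.7080067156004, 'cy': 235.46925235567917, 'position': array([1.05732194, 0.3547436 , 0.807647  ]), 'orientation': array([0.50871168, 0.17010197, 0.27801395, 0.79686008])}
side {'fx': 492.73836026264445, 'fy': 492.73836026264445, 'cx': 315.1971057314619, 'cy': 241.544975104883, 'position': array([0.41907085, 0.88912616, 0.79270041]), 'orientation': array([-0.04076151, -0.02386821,  0.40908267,  0.91127393])}
{'t': 0.1, 'position': array([ 0.13580577, -0.53226901,  0.21471011]), 'tool_rot': array([-1.05341782e-03,  9.92204494e-01,  1.24615812e-01, -1.79818220e-04]), 'grip_width': 0.08533444868739377}
```

View pics/scene0.png

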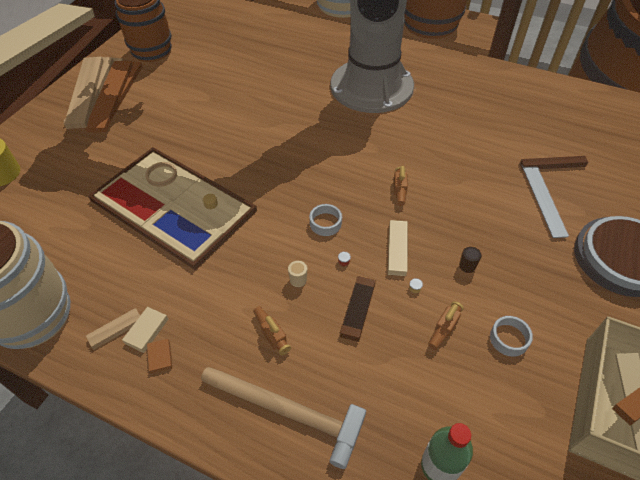

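View pics/side0.png

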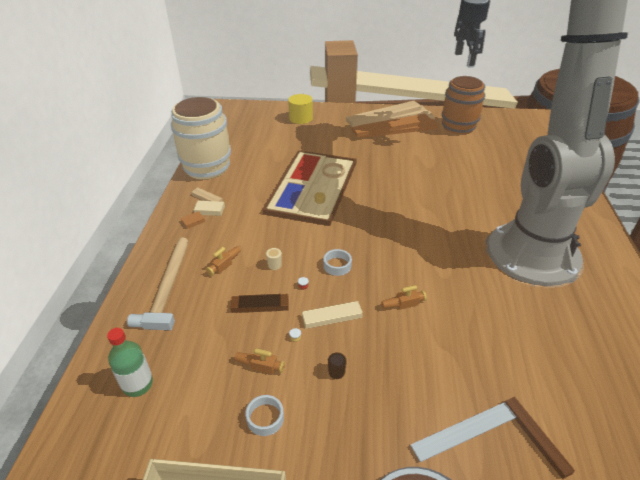

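Scene view: taps at (401,184), (445,327) and (272,332); hoops at (325,220) and (511,337); charred stave (358,308), pale stave (398,248); wood bung (298,273), rubber bung (470,260); the tray is at (173,205). I'll now measure all of these in the world frame.

```bash
cat > h.py <<'E'
from rig import env
import numpy as np, cv2
from scipy.spatial.transform import Rotation as R
def rot(q): return R.from_quat(np.roll(q,-1))
def cloud(cam):
    m=env.camera_model(cam); p,d=env.grab_frame(cam)
    v,u=np.mgrid[:480,:640]
    c=np.stack([(u-m["cx"])/m["fx"]*d,-(v-m["cy"])/m["fy"]*d,-d],-1)
    W=c@rot(m["orientation"]).as_matrix().T+m["position"]; W[d==0]=np.nan
    return p,W
def rect(P):
    (c,s,a)=cv2.minAreaRect((P[:,:2]*1000).astype(np.float32))
    if s[0]<s[1]: s=s[::-1]; a+=90
    return np.round(c,1),np.round(s,1),round((a+90)%180-90,1)
def topdown(p,W,x0,x1,y0,y1,n=1000):
    """top view, n px per m, image right=-y, up=+x"""
    im=np.zeros((int((x1-x0)*n),int((y1-y0)*n),3),np.uint8)
    ok=np.isfinite(W[...,2]); Q=W[ok]; r=((x1-Q[:,0])*n).astype(int); c=((y1-Q[:,1])*n).astype(int)
    k=(r>=0)&(r<im.shape[0])&(c>=0)&(c<im.shape[1]); o=np.argsort(Q[k,2])
    im[r[k][o],c[k][o]]=p[ok][k][o]; return im
E
python3 - <<'E'
from h import *
for cam in("scene","side"):
    p,W=cloud(cam)
    z=W[...,2]; t=(np.abs(W[...,0]-.55)<.2)&(np.abs(W[...,1])<.3)&(np.abs(z)<.008)
    print(cam,"table z",np.median(z[t]))
    for l in("charred_stave","tap","wood_bung","hoop","stave_nest","tap_nest","bung_nest","hoop_nest"):
        for r in env.regions_of(cam,l):
            if r["score"]<.3: continue
            P=W[r["pixels"]]; P=P[np.isfinite(P[:,2])]
            if len(P)<10: continue
            zt=np.percentile(P[:,2],95)
            T=P[P[:,2]>zt-.005]
            print(l,round(r["score"],2),np.round(r["position"]),"n",len(P),"z",np.round(np.percentile(P[:,2],[5,50,97]),3),"all",*rect(P),"top",*rect(T))
E
```

```text
scene table z 0.00039865943326355957
charred_stave 0.82 [359. 309.] n 1238 z [0.011 0.016 0.019] all [612.1 211.1] [120.1  36. ] 8.4 top [611.7 212.2] [119.7  33.8] 8.1
charred_stave 0.68 [445. 324.] n 724 z [0.015 0.025 0.051] all [584.2 358.4] [96.8 29.3] -9.8 top [576.5 361.2] [33.6  9.8] -10.0
tap 0.92 [445. 324.] n 728 z [0.014 0.025 0.051] all [584.5 360. ] [96.8 25.9] -10.0 top [576.5 361.2] [33.6  9.8] -10.0
tap 0.61 [403. 186.] n 433 z [0.012 0.025 0.051] all [309.9 185.2] [96.1 32.1] 20.1 top [306.2 181.1] [32.7  8.4] 19.1
tap 0.6 [273. 331.] n 750 z [0.012 0.026 0.051] all [712.5  98. ] [93.6 33. ] 59.1 top [720.1 103.6] [32.6  9.7] 60.8
wood_bung 0.64 [295. 272.] n 435 z [0.004 0.039 0.042] all [589.2  82.3] [62.  33.2] 33.7 top [599.8  89.5] [33.9 32.2] 24.9
hoop 0.85 [518. 331.] n 834 z [0.001 0.017 0.026] all [553.2 463. ] [71.  63.8] 16.0 top [557.3 463.8] [62.  61.8] 9.4
hoop 0.7 [324. 213.] n 610 z [0.002 0.017 0.026] all [448.5  75.9] [82.7 63.3] 19.5 top [457.4  78.7] [64.  62.4] 3.6
hoop 0.34 [296. 272.] n 374 z [0.011 0.039 0.042] all [600.6  89.8] [32.9 32.7] 5
[... 1162 characters left out ...]
96.5 67.6] -87.7 top [452.   80.4] [64.  63.2] 65.8
hoop 0.68 [262. 403.] n 785 z [0.    0.018 0.026] all [558.1 461.8] [78.2 63.2] -47.4 top [553.  466.6] [63.3 62.3] -84.9
stave_nest 0.57 [307. 169.] n 795 z [0.01  0.013 0.018] all [ 568.  -302.4] [147.7  87.2] 80.7 top [ 567.2 -302.2] [147.7  85.6] 80.7
tap_nest 0.84 [290. 195.] n 977 z [0.01  0.014 0.018] all [ 593.7 -163.7] [145.3  83.4] 79.8 top [ 593.5 -163.7] [145.5  82.3] 79.4
bung_nest 0.59 [330. 172.] n 847 z [0.009 0.013 0.023] all [ 486. -286.] [150.6  88.7] 80.2 top [ 482.3 -275.9] [107.6  76. ] 79.2
hoop_nest 0.97 [318. 200.] n 979 z [0.009 0.012 0.032] all [ 512.2 -146.6] [150.   82.6] 80.3 top [ 513. -144.] [28.4 23.5] -85.3
```

Candidates, by scene pixel:
- **Taps:** (445,324) at y=+0.36, (403,186) at y=+0.18, (273,331) at y=+0.10. The one farthest left is (445,324).
- **Hoops:** (324,213) at r=0.46 and (518,331) at r=0.72. The nearest is (324,213).
- **Staves:** charred (359,309), pale (398,248).
- **Bungs:** wood (298,273), rubber (470,260).

Next is one crop to check this, then a planning helper.

```bash
cat >> h.py <<'E'
def plan(x,y,z,yaw):
    """go to TCP mm, tool-y heading deg; tool down. prints turn first, then shift in turned frame"""
    o=env.get_obs(); Rc=rot(o["tool_rot"]); a=np.radians(yaw)
    ty=np.array([np.cos(a),np.sin(a),0]); tz=np.array([0,0,-1.]); Rg=R.from_matrix(np.c_[np.cross(ty,tz),ty,tz])
    rv=(Rc.inv()*Rg).as_rotvec(); s=Rg.inv().apply(np.array([x,y,z])-o["position"]*1000)
    print("t",round(o["t"],2),"pos",np.round(o["position"]*1000,1),"w",round(o["grip_width"]*1000,1),"f",np.round(o["wrist_force"],1),"ff",o["finger_force"])
    print("turn",np.round(rv,3),"shift",np.round(s,1))
E
python3 - <<'E'
from h import *
p=cv2.imread("pics/scene0.png")[150:380,270:540]
cv2.imwrite("pics/crop.png",cv2.resize(p,None,fx=2.5,fy=2.5,interpolation=cv2.INTER_CUBIC))
plan(400,-350,200,-100.5); plan(454.5,79.5,100,-100.5)
E
```

```text
t 1.0 pos [ 136.  -532.9  215.7] w 85.3 f [-0.7 -0.4 -0.3] ff 0.0
turn [0.    0.    0.433] shift [ 226.3 -228.    15.7]
t 1.0 pos [ 136.  -532.9  215.7] w 85.3 f [-0.7 -0.4 -0.3] ff 0.0
turn [0.    0.    0.433] shift [ 201.6 -660.2  115.7]
```

View pics/crop.png

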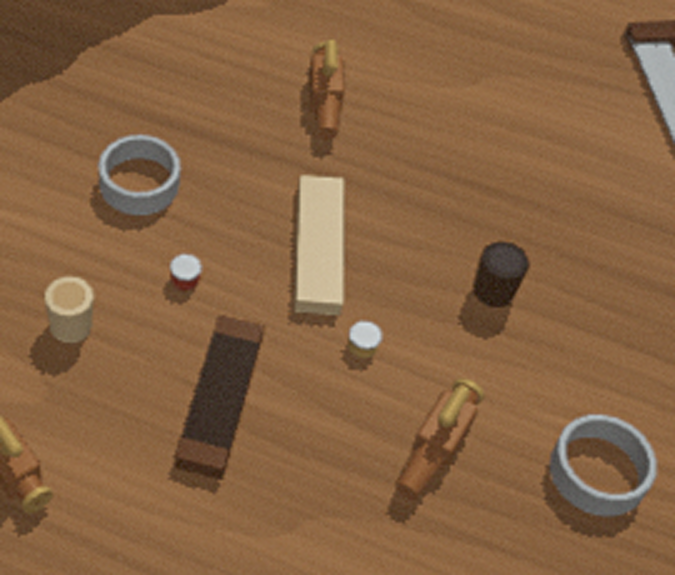

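The crop shows the plain hoop at upper left, the charred stave in the middle, and the leftmost tap at lower right with its stem pointing toward the camera. My choices hold. Hoop first.

Emit:
{"api": "jog_arm", "payload": {"steps": "0 0 0 0 0 0.144 -1;0 0 0 0 0 0.144 -1;0 0 0 0 0 0.144 -1;45 -45 3 0 0 0 -1;45 -45 3 0 0 0 -1;45 -45 3 0 0 0 -1;45 -45 3 0 0 0 -1;45 -48 3 0 0 0 -1;-3 -54 0 0 0 0 -1;-3 -54 0 0 0 0 -1;-3 -54 0 0 0 0 -1;-3 -54 10 0 0 0 -1;-3 -54 20 0 0 0 -1;-3 -54 20 0 0 0 -1;-3 -54 20 0 0 0 -1;-3 -54 20 0 0 0 -1;0 0 0 0 0 0 -1", "squeeze": 40}}

```text
t: 3.12
position: [0.4451, 0.0806, 0.11]
tool_rot: [-0.001, 0.996, -0.086, -0.001]
wrist_force: [0.1, -0.4, -0.6]
grip_width: 0.0857
finger_force: 0.0
```

```bash
python3 - <<'E'
from h import *
plan(454.5,79.5,14,-100.5)
p,W=cloud("wrist")
cv2.imwrite("pics/w1.png",p[:,:,::-1])
for r in env.regions_of("wrist","hoop")[:2]:
    P=W[r["pixels"]];P=P[np.isfinite(P[:,2])]
    T=P[P[:,2]>np.percentile(P[:,2],95)-.005]; print(r["score"],len(P),np.percentile(P[:,2],95),rect(T))
E
```

```text
t 3.12 pos [445.1  80.6 110. ] w 85.7 f [ 0.1 -0.4 -0.6] ff 0.0
turn [-0.002  0.003  0.011] shift [ 9.5 -0.6 96. ]
0.65 2857 0.024491031080160562 (array([454.4,  79.1]), array([62.5, 61.8]), 6.3)
```

Emit:
{"api": "jog_arm", "payload": {"steps": "9.5 0 20 0 0 0.011 -1;0 0 25 0 0 0 -1;0 0 25 0 0 0 -1;0 0 14 0 0 0 -1;0 0 10 0 0 0 -1;0 0 2 0 0 0 -1;0 0 0 0 0 0 0.3;0 0 0 0 0 0 0.3;0 0 0 0 0 0 0.3;0 0 0 0 0 0 0.3;0 0 0 0 0 0 0.3;0 0 0 0 0 0 0.3", "squeeze": 40}}

```text
t: 4.72
position: [0.4559, 0.0733, 0.0151]
tool_rot: [-0.0, 0.995, -0.096, 0.0]
wrist_force: [-0.4, -0.3, -0.7]
grip_width: 0.0301
finger_force: 0.0
```

```bash
python3 - <<'E'
from h import *
plan(454.5,79.5,14,-100.5)
p,W=cloud("side")
cv2.imwrite("pics/s1.png",cv2.resize(p[200:340,270:430,::-1],None,fx=4,fy=4))
E
```

```text
t 4.72 pos [455.9  73.3  15.1] w 30.1 f [-0.4 -0.3 -0.7] ff 0.0
turn [-0.   -0.   -0.01] shift [-2.5 -5.8  1.1]
```

View pics/s1.png

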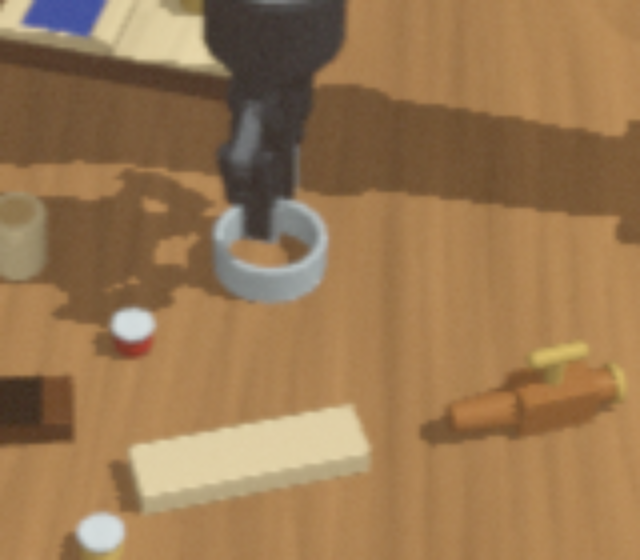

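Emit:
{"api": "jog_arm", "payload": {"steps": "0 0 0 0 0 0 0.3;0 0 0 0 0 0 0.3;0 0 0 0 0 0 0.5;0 0 -15 0 0 0 0.5;0 0 -25 0 0 0 0.5;0 0 -30 0 0 0 -1;0 0 -10 0 0 0 -1;0 0 0 0 0 0 -1;0 0 0 0 0 0 -1;0 0 0 0 0 0 -1"}}

```text
t: 6.02
position: [0.4549, 0.0731, 0.094]
tool_rot: [0.0, 0.995, -0.096, -0.001]
wrist_force: [0.0, 0.5, 0.1]
grip_width: 0.0853
finger_force: 0.0
```

```bash
cat >> h.py <<'E'
def wlook(l,save=None):
    p,W=cloud("wrist")
    if save: cv2.imwrite(f"pics/{save}.png",p[:,:,::-1])
    for r in env.regions_of("wrist",l)[:3]:
        P=W[r["pixels"]];P=P[np.isfinite(P[:,2])]
        if len(P)<50: continue
        T=P[P[:,2]>np.percentile(P[:,2],95)-.005]; print(l,round(r["score"],2),len(P),np.round(np.percentile(P[:,2],[5,95]),4),"top",rect(T),"all",rect(P))
E
python3 - <<'E'
from h import *
plan(454.5,79.5,14,-100.5)
wlook("hoop","w2")
E
```

```text
t 6.03 pos [454.9  73.1  94. ] w 85.3 f [0.  0.5 0.1] ff 0.0
turn [ 0.001  0.002 -0.01 ] shift [-1.6 -6.2 80. ]
hoop 0.86 3880 [0.0008 0.0245] top (array([454. ,  79.1]), array([63. , 62.9]), -43.1) all (array([448.6,  80.2]), array([72.7, 69.8]), -43.6)
```

View pics/w2.png

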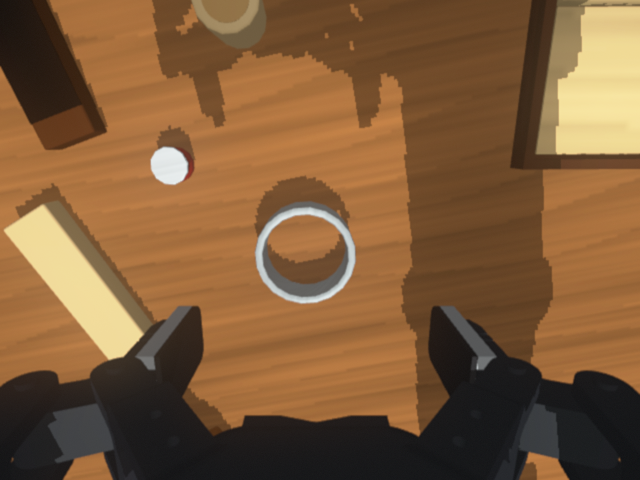

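The wrist view shows the hoop undisturbed at (305,255) px, world (454,79). The fingers closed before the lagging arm had come down. I'll re-centre, go down, and settle before closing.

Emit:
{"api": "jog_arm", "payload": {"steps": "-1.5 -6 25 0 0 -0.01 -1;0 0 30 0 0 0 -1;0 0 20 0 0 0 -1;0 0 6 0 0 0 -1;0 0 0 0 0 0 -1;0 0 0 0 0 0 -1;0 0 0 0 0 0 -1"}}

```text
t: 7.0
position: [0.4563, 0.0796, 0.0149]
tool_rot: [-0.0, 0.996, -0.091, 0.001]
wrist_force: [-0.3, -0.2, -0.1]
grip_width: 0.085
finger_force: 0.0
```

```bash
python3 - <<'E'
from h import *
plan(454,79.1,13,-100.5)
E
```

```text
t 7.0 pos [456.3  79.6  14.9] w 85.0 f [-0.3 -0.2 -0.1] ff 0.0
turn [-0.    -0.002  0.   ] shift [-2.2  0.9  1.9]
```

Emit:
{"api": "jog_arm", "payload": {"steps": "-2 0 4 0 0 0 -1;0 0 0 0 0 0 -1;0 0 0 0 0 0 0.1;0 0 0 0 0 0 0.1;0 0 0 0 0 0 0.1;0 0 0 0 0 0 0.1;0 0 0 0 0 0 0.1;0 0 0 0 0 0 0.1", "squeeze": 40}}

```text
t: 8.0
position: [0.4536, 0.0798, 0.0101]
tool_rot: [0.0, 0.996, -0.091, -0.0]
wrist_force: [-0.7, -0.6, 1.1]
grip_width: 0.0384
finger_force: 0.0
```

```bash
python3 - <<'E'
from h import *
a,W=cloud("side"); b,V=cloud("scene")
z=lambda p,r,c:cv2.resize(p[r:r+110,c:c+80,::-1],None,fx=5,fy=5,interpolation=cv2.INTER_CUBIC)
cv2.imwrite("pics/s2.png",np.hstack([z(a,180,298),z(b,140,285)]))
E
```

```text
(no output)
```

View pics/s2.png

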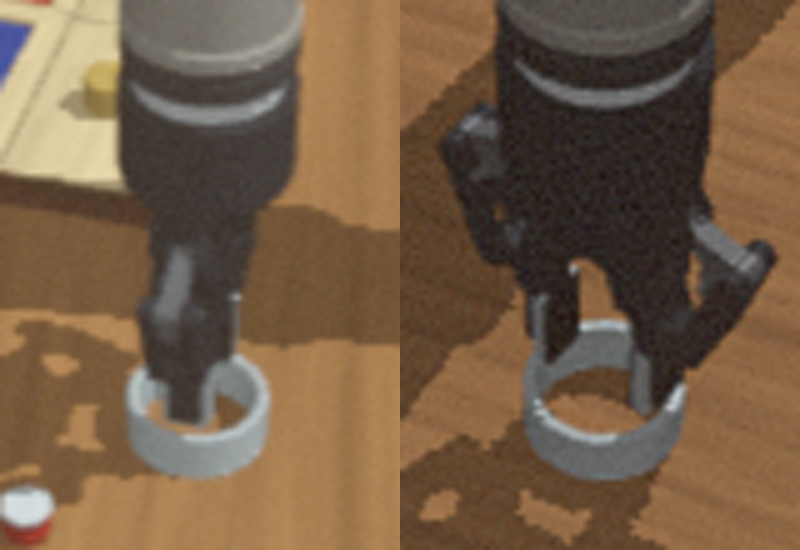

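The fingers went inside the hoop without touching it, so my idea of fingertip height when open is off. I'll lift and measure the fingertip geometry.

Emit:
{"api": "jog_arm", "payload": {"steps": "0 0 -5 0 0 0 0.3;0 0 -25 0 0 0 0.3;0 0 -30 0 0 0 0.3;0 0 -30 0 0 0 -1;0 0 0 0 0 0 -1;0 0 0 0 0 0 -1;0 0 0 0 0 0 -1"}}

```text
t: 8.98
position: [0.4525, 0.0795, 0.099]
tool_rot: [0.0, 0.996, -0.091, -0.001]
wrist_force: [-0.7, 0.1, 1.0]
grip_width: 0.0854
finger_force: 0.0
```

```bash
cat >> h.py <<'E'
def tips():
    o=env.get_obs(); print("w",o["grip_width"],"tcp",o["position"])
    for c in("wrist","scene","side"):
        p,W=cloud(c); Q=rot(o["tool_rot"]).inv().apply(W.reshape(-1,3)-o["position"])*1000
        k=np.isfinite(Q[:,2])&(abs(Q[:,0])<25)&(abs(Q[:,1])<75)&(Q[:,2]<35)&(Q[:,2]>-50)
        for s in(-1,1):
            F=Q[k&(s*Q[:,1]>0)]
            if len(F)>20:
                m=np.percentile(F[:,2],98); T=F[F[:,2]>m-8]; print(c,s,len(F),"zmax",round(m,1),"x",np.round(np.percentile(T[:,0],[2,98]),1),"y",np.round(np.percentile(T[:,1],[2,98]),1))
E
python3 - <<'E'
from h import *
tips(); plan(454,79.1,13,-100.5); wlook("hoop")
E
```

```text
w 0.08536510408056393 tcp [0.45251768 0.07954133 0.09896022]
wrist -1 1892 zmax -29.5 x [-10.4  10.7] y [-52.3 -41.4]
wrist 1 1906 zmax -29.4 x [-10.4  10.8] y [43.2 54.4]
scene -1 73 zmax -30.9 x [-1.2 13.7] y [-53.3 -41.7]
scene 1 88 zmax -29.7 x [-7.5 12.2] y [43.4 52.2]
side -1 63 zmax -30.3 x [-12.2   8.1] y [-56.5 -44.9]
side 1 37 zmax -31.5 x [-11.9   9.8] y [41.8 45.4]
t 9.12 pos [452.9  79.7  99.2] w 85.2 f [0.4 0.2 0.6] ff 0.0
turn [0.001 0.002 0.   ] shift [ 1.2  0.4 86.2]
hoop 0.61 3254 [0.005  0.0245] top (array([454.1,  79.1]), array([63.1, 62.1]), -24.1) all (array([454.1,  79.1]), array([63.1, 62.1]), -23.5)
```

Fingertips measure about 29 mm above the reported TCP when open, on all three cameras, so the reported TCP can't be taken at face value. I'll measure at narrower openings too.

Emit:
{"api": "jog_arm", "payload": {"steps": "0 0 0 0 0 0 -0.52;0 0 0 0 0 0 -0.52;0 0 0 0 0 0 -0.52;0 0 0 0 0 0 -0.52"}}

```text
t: 9.72
position: [0.4536, 0.0798, 0.1001]
tool_rot: [0.0, 0.996, -0.091, 0.0]
wrist_force: [-0.6, 0.0, -1.0]
grip_width: 0.065
finger_force: 0.0
```

```bash
python3 - <<'E'
from h import *
tips()
E
```

```text
w 0.06495603943346206 tcp [0.45360373 0.07982679 0.10007664]
wrist -1 2095 zmax -23.6 x [-10.7  10.8] y [-43.1 -31.3]
wrist 1 2095 zmax -23.6 x [-10.6  10.8] y [33.1 44.7]
scene -1 102 zmax -25.3 x [ 1.5 12.9] y [-44.1 -30.6]
scene 1 122 zmax -23.7 x [-9.7 13.3] y [32.4 46.7]
side -1 94 zmax -23.0 x [-12.1   7.8] y [-45.3 -33.3]
side 1 51 zmax -24.3 x [-12.7  -0.8] y [30.2 34.9]
```

Emit:
{"api": "jog_arm", "payload": {"steps": "0 0 0 0 0 0 0.2;0 0 0 0 0 0 0.2;0 0 0 0 0 0 0.2;0 0 0 0 0 0 0.2"}}

```text
t: 10.38
position: [0.4536, 0.0798, 0.1001]
tool_rot: [0.0, 0.996, -0.091, -0.0]
wrist_force: [0.0, -0.2, 0.5]
grip_width: 0.0344
finger_force: 0.0
```

```bash
python3 - <<'E'
from h import *
tips()
E
```

```text
w 0.034352737662460386 tcp [0.45358187 0.07979954 0.10006384]
wrist -1 1805 zmax -19.3 x [-10.3  10.9] y [-28.3 -16.1]
wrist 1 1798 zmax -19.3 x [-10.   10.9] y [17.9 30.2]
scene -1 120 zmax -21.0 x [-1.4 14.1] y [-28.9 -16.7]
scene 1 143 zmax -17.0 x [-10.4  12.5] y [17.8 27.2]
side -1 113 zmax -17.6 x [-11.9   8.4] y [-29.5 -22.2]
side 1 42 zmax -17.9 x [-12.3  -6.7] y [14.9 21.1]
```

Measured tip height above reported TCP: +28.5 mm at 85 mm opening, +22.5 mm at 65, +18 mm at 34. I'll use these from here. Hoop again, to reported z ≈ -16.

Emit:
{"api": "jog_arm", "payload": {"steps": "0 0 10 0 0 0 -1;0 0 30 0 0 0 -1;0 0 30 0 0 0 -1;0 0 25 0 0 0 -1;0 0 14 0 0 0 -1;0 0 6 0 0 0 -1;0 0 0 0 0 0 -1;0 0 0 0 0 0 -1;0 0 0 0 0 0 0.1;0 0 0 0 0 0 0.1;0 0 0 0 0 0 0.1;0 0 0 0 0 0 0.1;0 0 0 0 0 0 0.1", "squeeze": 40}}

```text
t: 12.15
position: [0.4543, 0.08, -0.0138]
tool_rot: [-0.0, 0.996, -0.092, 0.001]
wrist_force: [-1.4, -1.0, 5.6]
grip_width: 0.0626
finger_force: 42.9
```

```bash
python3 - <<'E'
from h import *
plan(454.5,79.5,80,-100.5);plan(515,-146,80,-100.5)
E
```

```text
t 12.15 pos [454.3  80.  -13.8] w 62.6 f [-1.4 -1.   5.6] ff 42.915487345308065
turn [-0.    -0.002 -0.   ] shift [  0.3   0.4 -93.8]
t 12.15 pos [454.3  80.  -13.8] w 62.6 f [-1.4 -1.   5.6] ff 42.915487345308065
turn [-0.    -0.002 -0.   ] shift [100.9 211.1 -93.8]
```

Emit:
{"api": "jog_arm", "payload": {"steps": "0 0 -20 0 0 0 0.1;0 0 -37 0 0 0 0.1;0 0 -37 0 0 0 0.1;17 35 0 0 0 0 0.1;17 35 0 0 0 0 0.1;17 35 0 0 0 0 0.1;17 35 0 0 0 0 0.1;17 35 0 0 0 0 0.1;16 36 0 0 0 0 0.1;0 0 0 0 0 0 0.1;0 0 0 0 0 0 0.1;0 0 0 0 0 0 0.1"}}

```text
t: 13.65
position: [0.5143, -0.1442, 0.0791]
tool_rot: [-0.0, 0.996, -0.09, -0.0]
wrist_force: [-0.8, -0.1, -0.9]
grip_width: 0.062
finger_force: 44.5
```

```bash
python3 - <<'E'
from h import *
plan(515,-146,-1,-100.5); wlook("hoop","w3"); wlook("hoop_nest"); wlook("bung_nest")
E
```

```text
t 13.65 pos [ 514.3 -144.2   79.1] w 62.0 f [-0.8 -0.1 -0.9] ff 44.509501196444035
turn [-0.001  0.     0.003] shift [ 1.   1.6 80.1]
hoop 0.57 14044 [0.0958 0.1171] top (array([ 514.2, -145.2]), array([63.9, 62.7]), -9.7) all (array([ 469.5, -141.1]), array([153.1,  93.3]), -12.3)
hoop_nest 0.85 22350 [0.0107 0.0131] top (array([ 513.9, -148.5]), array([140.5,  80.8]), 79.4) all (array([ 514. , -148.5]), array([143.8,  80.7]), 79.6)
bung_nest 0.97 25941 [0.0105 0.0217] top (array([ 505.1, -260.7]), array([130.2,  63.9]), 57.4) all (array([ 488.9, -272.9]), array([174.3,  84. ]), 79.2)
```

View pics/w3.png

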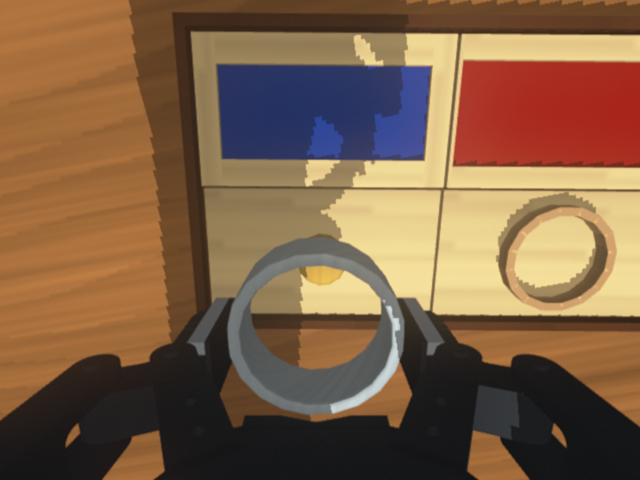

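The hoop is held level, with the post just ahead of it at (322,260) px. I'll lower to reported z ≈ -1.5 and release.

Emit:
{"api": "jog_arm", "payload": {"steps": "1 2.5 20 0 0 0 0.1;0 0 30 0 0 0 0.1;0 0 20 0 0 0 0.1;0 0 7 0 0 0 0.1;0 0 3 0 0 0 0.1;0 0 0 0 0 0 0.1;0 0 0 0 0 0 0.1;0 0 0 0 0 0 -1;0 0 0 0 0 0 -1;0 0 0 0 0 0 -1;0 0 -30 0 0 0 -1;0 0 -40 0 0 0 -1;0 0 -20 0 0 0 -1;0 0 0 0 0 0 -1;0 0 0 0 0 0 -1"}}

```text
t: 15.82
position: [0.5141, -0.1486, 0.088]
tool_rot: [-0.0, 0.996, -0.091, -0.001]
wrist_force: [-1.4, 0.0, -0.4]
grip_width: 0.0854
finger_force: 0.0
```

```bash
python3 - <<'E'
from h import *
wlook("hoop"); wlook("hoop_nest"); plan(597.5,90.5,80,-100.5)
E
```

```text
hoop 0.91 4237 [0.016  0.0364] top (array([ 515.5, -149.6]), array([63. , 62.3]), -25.4) all (array([ 511.8, -146.2]), array([73.1, 62.9]), -42.4)
hoop_nest 0.71 22489 [0.0106 0.0313] top (array([ 514.3, -149.4]), array([62.4, 56. ]), 78.4) all (array([ 512.6, -148.2]), array([144.6,  84.1]), 79.3)
t 16.02 pos [ 514.1 -148.5   87.8] w 85.2 f [-0.3  0.5  1.2] ff 0.0
turn [-0.     0.003  0.   ] shift [  38.5 -250.2    7.8]
```

Hoop is seated, top at 36 mm. Bung next.

Emit:
{"api": "jog_arm", "payload": {"steps": "6.4 -41 0 0 0 0 -0.4;6.4 -42 0 0 0 0 -0.4;6.4 -42 0 0 0 0 -0.4;6.4 -42 0 0 0 0 -0.4;6.4 -42 0 0 0 0 -0.4;6.4 -41 0 0 0 0 -0.4;0 0 0 0 0 0 -0.4;0 0 0 0 0 0 -0.4;0 0 0 0 0 0 -0.4"}}

```text
t: 17.15
position: [0.598, 0.0879, 0.0886]
tool_rot: [0.001, 0.996, -0.093, -0.0]
wrist_force: [0.3, -0.5, 0.8]
grip_width: 0.06
finger_force: 0.0
```

```bash
python3 - <<'E'
from h import *
plan(597.5,90.5,-3,-100.5); wlook("wood_bung")
E
```

```text
t 17.15 pos [598.   87.9  88.6] w 60.0 f [ 0.3 -0.5  0.8] ff 0.0
turn [ 0.002  0.001 -0.003] shift [-1.  -2.5 91.6]
wood_bung 0.59 3154 [0.0068 0.0409] top (array([597.5,  89.6]), array([34.1, 33.5]), 33.7) all (array([589.,  91.]), array([49.9, 39.8]), -27.7)
```

Emit:
{"api": "jog_arm", "payload": {"steps": "-1 -2 20 0 0 0 -0.4;0 0 30 0 0 0 -0.4;0 0 25 0 0 0 -0.4;0 0 12 0 0 0 -0.4;0 0 5 0 0 0 -0.4;0 0 0 0 0 0 -0.4;0 0 0 0 0 0 -0.4;0 0 0 0 0 0 0.5;0 0 0 0 0 0 0.5;0 0 0 0 0 0 0.5;0 0 0 0 0 0 0.5", "squeeze": 30}}

```text
t: 18.62
position: [0.5982, 0.0923, -0.0023]
tool_rot: [-0.0, 0.996, -0.091, 0.001]
wrist_force: [-0.6, -1.1, 4.6]
grip_width: 0.033
finger_force: 29.8
```

```bash
python3 - <<'E'
from h import *
plan(487.5,-288,86,-100.5)
E
```

```text
t 18.62 pos [598.2  92.3  -2.3] w 33.0 f [-0.6 -1.1  4.6] ff 29.833964331191964
turn [-0.    -0.001  0.   ] shift [-39.6 394.1 -88.3]
```

Emit:
{"api": "jog_arm", "payload": {"steps": "0 0 -20 0 0 0 0.5;0 0 -34 0 0 0 0.5;0 0 -34 0 0 0 0.5;-4 39 0 0 0 0 0.5;-4 39 0 0 0 0 0.5;-4 39 0 0 0 0 0.5;-4 39 0 0 0 0 0.5;-4 39 0 0 0 0 0.5;-4 39 0 0 0 0 0.5;-4 39 0 0 0 0 0.5;-4 40 0 0 0 0 0.5;-4 40 0 0 0 0 0.5;-4 40 0 0 0 0 0.5;0 0 0 0 0 0 0.5;0 0 0 0 0 0 0.5;0 0 0 0 0 0 0.5"}}

```text
t: 20.62
position: [0.4875, -0.2847, 0.0849]
tool_rot: [-0.001, 0.996, -0.09, 0.0]
wrist_force: [-0.3, 0.1, -0.8]
grip_width: 0.0331
finger_force: 30.0
```

```bash
python3 - <<'E'
from h import *
plan(487.5,-288,10.5,-100.5); wlook("bung_nest","w4"); wlook("wood_bung")
E
```

```text
t 20.62 pos [ 487.5 -284.7   84.9] w 33.1 f [-0.3  0.1 -0.8] ff 30.046326888841577
turn [-0.001  0.     0.003] shift [ 0.6  3.3 74.4]
bung_nest 0.64 23500 [0.0107 0.0216] top (array([ 491.7, -289.1]), array([64.5, 56. ]), 76.8) all (array([ 487.4, -288. ]), array([140.4,  80.6]), 79.2)
wood_bung 0.89 8881 [0.101  0.1286] top (array([ 487.2, -286.3]), array([34.6, 32.8]), -5.4) all (array([ 441.8, -283.8]), array([125.3,  40.5]), -5.8)
```

View pics/w4.png

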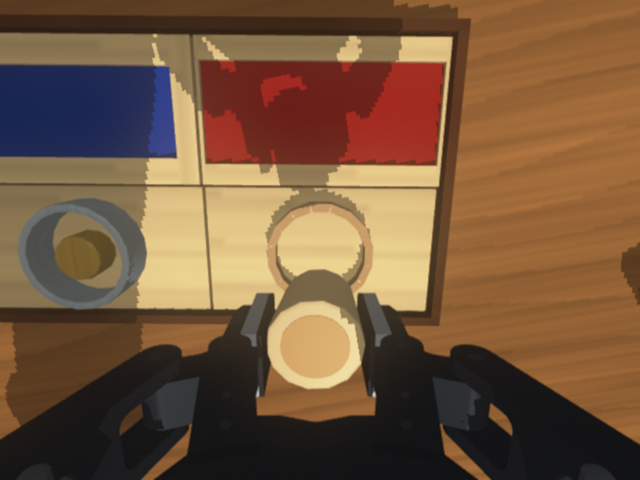

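Hoop sits round the post (82,252), and the bung is held upright just short of its ring (320,245). Lowering it now.

Emit:
{"api": "jog_arm", "payload": {"steps": "0.5 2.5 20 0 0 0 0.5;0 0 25 0 0 0 0.5;0 0 20 0 0 0 0.5;0 0 7 0 0 0 0.5;0 0 2.5 0 0 0 0.5;0 0 0 0 0 0 0.5;0 0 0 0 0 0 0.5;0 0 0 0 0 0 -0.3;0 0 0 0 0 0 -0.3;0 0 0 0 0 0 -0.3;0 0 -30 0 0 0 -0.3;0 0 -40 0 0 0 -0.3;0 0 -20 0 0 0 -0.3;0 0 0 0 0 0 -0.3;0 0 0 0 0 0 -0.3"}}

```text
t: 22.7
position: [0.4859, -0.289, 0.0994]
tool_rot: [-0.0, 0.996, -0.091, -0.001]
wrist_force: [-0.1, 0.3, 0.5]
grip_width: 0.0555
finger_force: 0.0
```

```bash
python3 - <<'E'
from h import *
wlook("wood_bung"); wlook("bung_nest"); plan(609.5,213,88,-81.8)
E
```

```text
wood_bung 0.64 3001 [0.033  0.0529] top (array([ 486.9, -292.7]), array([33.8, 33.1]), -8.4) all (array([ 482.5, -293. ]), array([43.1, 33.1]), 3.3)
bung_nest 0.8 20947 [0.0107 0.0218] top (array([ 487.4, -288. ]), array([64.3, 64. ]), 12.0) all (array([ 487.2, -289. ]), array([142.5,  81. ]), 79.0)
t 22.9 pos [ 486.  -289.    99.2] w 55.3 f [-0.9 -0.4 -0.8] ff 0.0
turn [-0.001  0.002 -0.326] shift [ 193.9 -479.2   11.2]
```

Emit:
{"api": "jog_arm", "payload": {"steps": "0 0 0 0 0 -0.163 -0.35;0 0 0 0 0 -0.163 -0.35;19.4 -48 0 0 0 0 -0.35;19.4 -48 0 0 0 0 -0.35;19.4 -48 0 0 0 0 -0.35;19.4 -48 0 0 0 0 -0.35;19.4 -48 0 0 0 0 -0.35;19.4 -48 0 0 0 0 -0.35;19.4 -48 0 0 0 0 -0.35;19.4 -48 0 0 0 0 -0.35;19.4 -48 0 0 0 0 -0.35;19.4 -47 0 0 0 0 -0.35;0 0 0 0 0 0 -0.35;0 0 0 0 0 0 -0.35;0 0 0 0 0 0 -0.35"}}

```text
t: 24.78
position: [0.6109, 0.2097, 0.1001]
tool_rot: [0.001, 0.998, 0.07, -0.0]
wrist_force: [0.5, -0.5, -0.1]
grip_width: 0.0576
finger_force: 0.0
```

```bash
python3 - <<'E'
from h import *
plan(609.5,213,-13,-81.8); wlook("charred_stave")
E
```

```text
t 24.77 pos [610.9 209.7 100.1] w 57.6 f [ 0.5 -0.5 -0.1] ff 0.0
turn [ 0.002  0.001 -0.003] shift [ -0.9  -3.4 113.1]
charred_stave 0.61 8897 [0.0148 0.017 ] top (array([608.9, 212.7]), array([120.3,  34.1]), 8.1) all (array([604.8, 212.9]), array([128.5,  35.8]), 8.0)
```

Emit:
{"api": "jog_arm", "payload": {"steps": "-1.5 -3 20 0 0 0 -0.35;0 0 35 0 0 0 -0.35;0 0 30 0 0 0 -0.35;0 0 18 0 0 0 -0.35;0 0 9 0 0 0 -0.35;0 0 0 0 0 0 -0.35;0 0 0 0 0 0 -0.35;0 0 0 0 0 0 0.5;0 0 0 0 0 0 0.5;0 0 0 0 0 0 0.5;0 0 0 0 0 0 0.5;0 0 -20 0 0 0 0.5;0 0 -40 0 0 0 0.5;0 0 -40 0 0 0 0.5;0 0 0 0 0 0 0.5;0 0 0 0 0 0 0.5", "squeeze": 50}}

```text
t: 26.88
position: [0.6081, 0.2147, 0.0884]
tool_rot: [0.0, 0.997, 0.071, -0.0]
wrist_force: [0.3, 0.6, -0.3]
grip_width: 0.0324
finger_force: 50.8
```

```bash
python3 - <<'E'
from h import *
wlook("charred_stave");plan(570,-303,88,-10.5)
E
```

```text
charred_stave 0.62 22839 [0.1133 0.1155] top (array([615.8, 215.1]), array([103.6,  34. ]), 8.3) all (array([575. , 196.2]), array([197.5,  59.9]), 21.9)
t 26.98 pos [607.5 214.3  87. ] w 32.6 f [-0.2  0.6 -1.2] ff 50.83126187324524
turn [-1.000e-03  4.000e-03 -1.245e+00] shift [-515.5   57.4   -1. ]
```

Emit:
{"api": "jog_arm", "payload": {"steps": "0 0 0 0 0 -0.156 0.5;0 0 0 0 0 -0.156 0.5;0 0 0 0 0 -0.156 0.5;0 0 0 0 0 -0.156 0.5;0 0 0 0 0 -0.156 0.5;0 0 0 0 0 -0.156 0.5;0 0 0 0 0 -0.156 0.5;0 0 0 0 0 -0.153 0.5;-46 5 0 0 0 0 0.5;-47 5 0 0 0 0 0.5;-47 5 0 0 0 0 0.5;-47 5 0 0 0 0 0.5;-47 5 0 0 0 0 0.5;-47 5 0 0 0 0 0.5;-47 5 0 0 0 0 0.5;-47 5 0 0 0 0 0.5;-47 5 0 0 0 0 0.5;-47 5 0 0 0 0 0.5;-46 7 0 0 0 0 0.5;0 0 0 0 0 0 0.5"}}

```text
t: 29.48
position: [0.5679, -0.3091, 0.0861]
tool_rot: [-0.0, 0.772, 0.636, -0.003]
wrist_force: [-1.0, 0.7, 0.0]
grip_width: 0.0322
finger_force: 50.8
```

Emit:
{"api": "jog_arm", "payload": {"steps": "0 0 0 0 0 0 0.5;0 0 0 0 0 0 0.5"}}

```text
t: 29.72
position: [0.5714, -0.299, 0.0882]
tool_rot: [-0.001, 0.768, 0.641, 0.0]
wrist_force: [0.4, 1.1, 0.3]
grip_width: 0.0325
finger_force: 50.8
```

```bash
python3 - <<'E'
from h import *
plan(569.5,-303,1,-10.5);wlook("charred_stave","w5");wlook("stave_nest")
E
```

```text
t 29.73 pos [ 571.4 -299.    88.2] w 32.5 f [0.4 1.1 0.3] ff 50.832701325416565
turn [-0.001 -0.002  0.004] shift [-4.2 -1.1 87.2]
charred_stave 0.6 22702 [0.1132 0.1152] top (array([ 572.2, -291.5]), array([103.6,  34. ]), 79.8) all (array([ 565.8, -290.3]), array([103.6,  46.8]), 79.6)
stave_nest 0.79 6874 [0.0115 0.0167] top (array([ 571.7, -283.2]), array([99.3, 80.4]), 79.4) all (array([ 572., -283.]), array([99.1, 84.9]), 79.7)
```

View pics/w5.png

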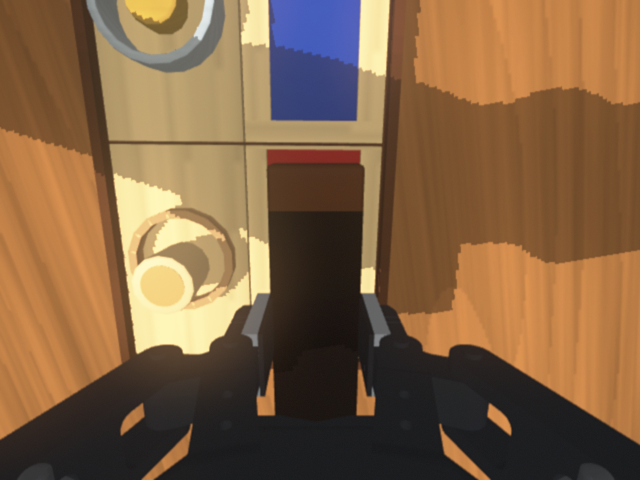

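The stave is over the red recess and aligned at 79.8° against the nest's 79.5°. The bung stands in its ring (185,262). Lowering.

Emit:
{"api": "jog_arm", "payload": {"steps": "-4 -1 20 0 0 0 0.5;0 0 30 0 0 0 0.5;0 0 22 0 0 0 0.5;0 0 10 0 0 0 0.5;0 0 4.5 0 0 0 0.5;0 0 0 0 0 0 0.5;0 0 0 0 0 0 0.5;0 0 0 0 0 0 -0.2;0 0 0 0 0 0 -0.2;0 0 0 0 0 0 -0.2;0 0 -30 0 0 0 -0.2;0 0 -40 0 0 0 -0.2;0 0 -30 0 0 0 -0.2;0 0 0 0 0 0 -0.2;0 0 0 0 0 0 -0.2"}}

```text
t: 31.8
position: [0.5687, -0.3054, 0.1012]
tool_rot: [-0.001, 0.769, 0.64, -0.001]
wrist_force: [-1.0, 0.2, -0.2]
grip_width: 0.0511
finger_force: 0.0
```

```bash
python3 - <<'E'
from h import *
wlook("charred_stave");wlook("stave_nest");plan(574.5,363,100,-100)
E
```

```text
charred_stave 0.96 9737 [0.0266 0.0289] top (array([ 569.3, -305.9]), array([119.1,  34.1]), 79.6) all (array([ 568.8, -309. ]), array([126. ,  37.2]), 79.7)
stave_nest 0.92 15214 [0.0111 0.0165] top (array([ 567.9, -303.5]), array([140.7,  80.5]), 79.3) all (array([ 567.6, -304.5]), array([143.5,  83.9]), 78.8)
stave_nest 0.75 9557 [0.0267 0.029 ] top (array([ 569.2, -306. ]), array([119.5,  34. ]), 79.6) all (array([ 569.3, -305.9]), array([120. ,  34.9]), 78.9)
t 32.0 pos [ 568.4 -305.2  100.5] w 51.5 f [0.4 0.1 0.7] ff 0.0
turn [-0.003  0.002  1.562] shift [-1.101e+02 -6.591e+02  5.000e-01]
```

Emit:
{"api": "jog_arm", "payload": {"steps": "0 0 0 0 0 0.174 -0.35;0 0 0 0 0 0.174 -0.35;0 0 0 0 0 0.174 -0.35;0 0 0 0 0 0.174 -0.35;0 0 0 0 0 0.174 -0.35;0 0 0 0 0 0.174 -0.35;0 0 0 0 0 0.174 -0.35;0 0 0 0 0 0.174 -0.35;0 0 0 0 0 0.17 -0.35;-8 -47 0 0 0 0 -0.35;-8 -47 0 0 0 0 -0.35;-8 -47 0 0 0 0 -0.35;-8 -47 0 0 0 0 -0.35;-8 -47 0 0 0 0 -0.35"}}

```text
t: 33.75
position: [0.5701, -0.0655, 0.1014]
tool_rot: [-0.0, 0.996, -0.087, -0.001]
wrist_force: [0.6, 0.4, -0.2]
grip_width: 0.0578
finger_force: 0.0
```

Emit:
{"api": "jog_arm", "payload": {"steps": "-8 -47 0 0 0 0 -0.35;-8 -47 0 0 0 0 -0.35;-8 -47 0 0 0 0 -0.35;-8 -47 0 0 0 0 -0.35;-8 -47 0 0 0 0 -0.35;-8 -47 0 0 0 0 -0.35;-8 -47 0 0 0 0 -0.35;-8 -47 0 0 0 0 -0.35;-6 -47 0 0 0 0 -0.35;0 0 0 0 0 0 -0.35;0 0 0 0 0 0 -0.35;0 0 0 0 0 0 -0.35"}}

```text
t: 35.25
position: [0.576, 0.3591, 0.1016]
tool_rot: [0.001, 0.996, -0.088, 0.0]
wrist_force: [-0.0, -0.6, -0.4]
grip_width: 0.0575
finger_force: 0.0
```

```bash
cat >> h.py <<'E'
def blk(zt):
    p,W=cloud("wrist")
    for r in env.regions_of("wrist","tap")[:2]:
        P=W[r["pixels"]];P=P[np.isfinite(P[:,2])]; z=P[:,2]-zt
        print(round(r["score"],2),"key",rect(P[z>.044]),"block top",rect(P[(z>.0265)&(z<.0292)]))
E
python3 - <<'E'
from h import *
plan(574.5,363,-8,-100);wlook("tap","w6");blk(0)
E
```

```text
t 35.25 pos [576.  359.1 101.6] w 57.5 f [-0.  -0.6 -0.4] ff 0.0
turn [ 0.002 -0.    -0.002] shift [ -2.1  -3.6 109.6]
tap 0.68 4837 [0.0177 0.0504] top (array([574.5, 362.4]), array([33. ,  9.6]), -10.0) all (array([582.7, 360.8]), array([94.5, 26. ]), -9.9)
0.68 key (array([574.6, 362.2]), array([32.8,  9.6]), -10.1) block top (array([574.6, 362.1]), array([42.7, 25.1]), -10.3)
```

View pics/w6.png

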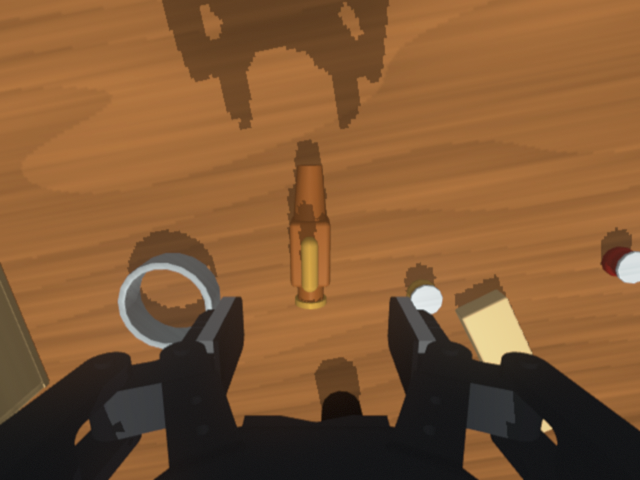

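The block centre is (574.6,362.1), axis -10°, with the look-alike hoop at (170,300) px well clear. Grasping across the block.

Emit:
{"api": "jog_arm", "payload": {"steps": "-2 -2.5 20 0 0 0 -0.35;0 0 35 0 0 0 -0.35;0 0 30 0 0 0 -0.35;0 0 18 0 0 0 -0.35;0 0 9 0 0 0 -0.35;0 0 0 0 0 0 -0.35;0 0 0 0 0 0 -0.35;0 0 0 0 0 0 0.7;0 0 0 0 0 0 0.7;0 0 0 0 0 0 0.7;0 0 0 0 0 0 0.7;0 0 -20 0 0 0 0.7;0 0 -40 0 0 0 0.7;0 0 -50 0 0 0 0.7;0 0 0 0 0 0 0.7;0 0 0 0 0 0 0.7", "squeeze": 50}}

```text
t: 37.45
position: [0.5731, 0.3641, 0.1001]
tool_rot: [0.0, 0.996, -0.087, -0.0]
wrist_force: [0.3, 0.2, -1.1]
grip_width: 0.0249
finger_force: 49.7
```

```bash
python3 - <<'E'
from h import *
wlook("tap");plan(595.5,-164.5,100,-10.5)
E
```

```text
tap 0.95 15030 [0.1259 0.1595] top (array([574.3, 362.8]), array([33.2,  9.8]), -10.5) all (array([527.6, 369.6]), array([205.6,  51.1]), -7.6)
t 37.55 pos [572.4 363.4  98.2] w 24.8 f [-0.3  0.3 -1. ] ff 49.72582697868347
turn [ 0.     0.004 -1.562] shift [-514.8  118.9   -1.8]
```

Emit:
{"api": "jog_arm", "payload": {"steps": "0 0 0 0 0 -0.174 0.7;0 0 0 0 0 -0.174 0.7;0 0 0 0 0 -0.174 0.7;0 0 0 0 0 -0.174 0.7;0 0 0 0 0 -0.174 0.7;0 0 0 0 0 -0.174 0.7;0 0 0 0 0 -0.174 0.7;0 0 0 0 0 -0.174 0.7;0 0 0 0 0 -0.17 0.7;-47 11 0 0 0 0 0.7;-47 11 0 0 0 0 0.7;-47 11 0 0 0 0 0.7;-47 11 0 0 0 0 0.7;-47 11 0 0 0 0 0.7;-47 11 0 0 0 0 0.7;-47 11 0 0 0 0 0.7;-47 11 0 0 0 0 0.7;-47 11 0 0 0 0 0.7;-47 11 0 0 0 0 0.7"}}

```text
t: 39.92
position: [0.5949, -0.1194, 0.0984]
tool_rot: [-0.001, 0.769, 0.64, -0.001]
wrist_force: [0.3, -0.1, -1.1]
grip_width: 0.0246
finger_force: 49.7
```

Emit:
{"api": "jog_arm", "payload": {"steps": "-45 9 0 0 0 0 0.7;0 0 0 0 0 0 0.7;0 0 0 0 0 0 0.7;0 0 0 0 0 0 0.7"}}

```text
t: 40.42
position: [0.5966, -0.1609, 0.0997]
tool_rot: [-0.001, 0.768, 0.641, 0.0]
wrist_force: [-0.1, -0.4, -0.3]
grip_width: 0.0247
finger_force: 49.7
```

```bash
python3 - <<'E'
from h import *
plan(595.5,-164.5,2.5,-10.5);wlook("tap");wlook("tap_nest")
E
```

```text
t 40.42 pos [ 596.6 -160.9   99.7] w 24.7 f [-0.1 -0.4 -0.3] ff 49.69760477542877
turn [-0.001 -0.001  0.004] shift [-3.7 -0.4 97.2]
tap 0.66 14901 [0.126  0.1591] top (array([ 596.3, -159.8]), array([32.9,  9.8]), 80.4) all (array([ 587.7, -195.8]), array([184.7,  41.6]), 85.8)
tap_nest 0.82 11502 [0.0114 0.0167] top (array([ 597.6, -147.5]), array([106.7,  80.4]), 79.6) all (array([ 596.9, -147.3]), array([106.5,  82.1]), 79.7)
tap_nest 0.25 538 [0.0084 0.0126] top (array([ 485.8, -221.7]), array([219.4,  51.6]), 53.8) all (array([ 485.8, -221.7]), array([219.4,  51.6]), 53.8)
```

The tap's stem points along +y. I'll bias it 6 mm the other way so both ends clear the recess border, then lower.

Emit:
{"api": "jog_arm", "payload": {"steps": "-10 -0.5 20 0 0 0 0.7;0 0 35 0 0 0 0.7;0 0 27 0 0 0 0.7;0 0 10 0 0 0 0.7;0 0 4.5 0 0 0 0.7;0 0 0 0 0 0 0.7;0 0 0 0 0 0 0.7;0 0 0 0 0 0 -0.1;0 0 0 0 0 0 -0.1;0 0 0 0 0 0 -0.1;0 0 -30 0 0 0 -0.1;0 0 -50 0 0 0 -0.1;0 0 -50 0 0 0 -0.1;0 0 0 0 0 0 -0.1;0 0 0 0 0 0 -0.1"}}

```text
t: 42.5
position: [0.5941, -0.1735, 0.1332]
tool_rot: [-0.0, 0.769, 0.64, -0.0]
wrist_force: [0.1, -0.5, -0.6]
grip_width: 0.0474
finger_force: 0.0
```

```bash
python3 - <<'E'
from h import *
wlook("tap","w7");wlook("tap_nest");blk(.012);plan(595,-165,150,-10.5)
for n in("wood_bung","hoop","charred_stave"): wlook(n)
a,_=cloud("side"); cv2.imwrite("pics/s9.png",np.hstack([cv2.resize(a[120:260,240:400,::-1],None,fx=2.4,fy=2.4),cv2.resize(a[:,:,::-1],(448,336))]))
E
```

```text
tap 0.81 4247 [0.0296 0.0623] top (array([ 594.9, -172.6]), array([33.5,  9.7]), 79.6) all (array([ 596.6, -164. ]), array([94.3, 25.9]), 79.4)
tap 0.19 15739 [0.0112 0.0166] top (array([ 594.7, -163.5]), array([139.8,  80.4]), 79.3) all (array([ 595.5, -163.4]), array([140.5,  81.9]), 79.3)
tap_nest 0.69 15645 [0.0112 0.0166] top (array([ 594.6, -163.8]), array([140.3,  80.2]), 79.3) all (array([ 594.6, -163.5]), array([140.9,  80.2]), 79.3)
0.9 key (array([ 595.3, -172.4]), array([33.2,  9.4]), 79.4) block top (array([ 595.2, -172.1]), array([42.5, 24.7]), 79.0)
t 42.8 pos [ 593.8 -173.3  132.3] w 47.2 f [ 0.8 -0.5  0. ] ff 0.0
turn [-0.002 -0.     0.   ] shift [  8.4  -0.4 -17.7]
hoop 0.84 3770 [0.0122 0.0364] top (array([ 515.5, -149.1]), array([63.2, 62.2]), 34.1) all (array([ 510.6, -153. ]), array([75.3, 65.6]), 45.6)
hoop 0.61 4035 [0.0184 0.0288] top (array([ 573.2, -285.3]), array([79.3, 34.1]), 79.5) all (array([ 573.4, -285.1]), array([79.6, 37. ]), 78.7)
charred_stave 0.74 4003 [0.0201 0.0288] top (array([ 580.7, -244. ]), array([163. ,  34.1]), 79.7) all (array([ 581.5, -244.1]), array([163. ,  35.8]), 79.7)
```

View pics/w7.png

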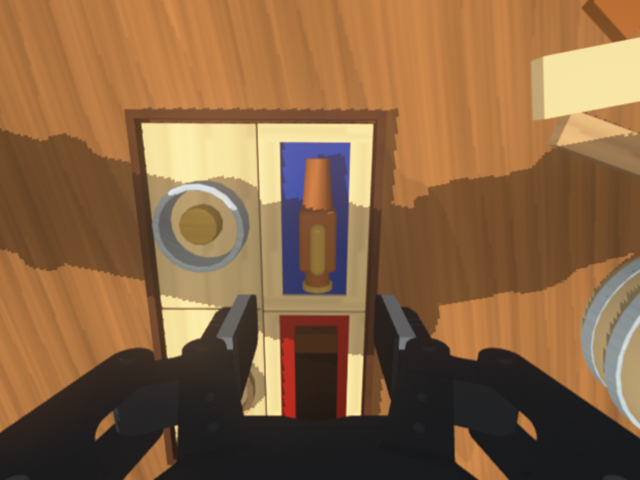

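View pics/s9.png

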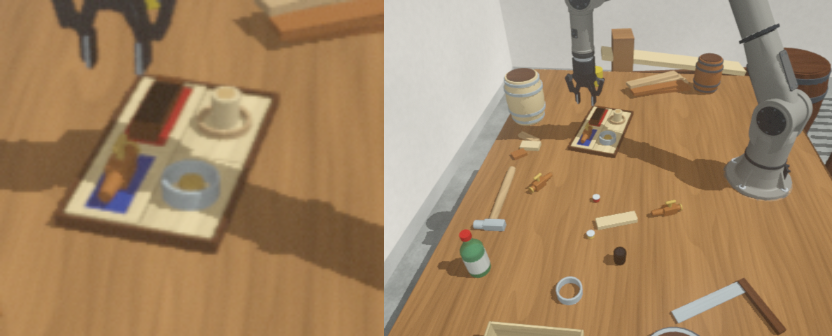

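All four parts are in their nests: tap 9 mm off along (22 allowed), stave about 2 mm, bung about 5 mm, hoop about 2 mm. The arm is clear and the look-alikes were not touched. Handing in.

```bash
python3 -c "
from rig import env
print(env.job_done())"
```

```text
the job is handed in; nothing more can be done
None
```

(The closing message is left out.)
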